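# Open the ratchet stop on the bathroom caddy

### The job

On the upper level of the chrome caddy, open the ratchet stop that pens in the amber jar: press the red release pad down with a fingertip and, keeping it down, push the white jaw back along its bar, away from the jar, until it is fully open. Then move the hand clear so that the pad springs up again. Use only the outside of the fingers: grip and lift nothing, and leave the jar, comb, tweezers and trimmer where they are.

Things in the scene. Friction and masses are not known exactly. Their poses are not given: they have to be found in the camera images.
- caddy: Two-level chrome caddy, fixed; origin on the counter under its middle. Its y axis runs along the ratchet bar in the OPENING direction (away from the jar), x away from the robot, z up. Upper shelf: top 130 mm above the counter, x -110 to +90 mm, y -180 to +180, corner knobs 22 mm higher. Lower shelf: top at 28 mm, to x -180. A fixed stand mirror, 270 mm high, is 0.4 m off to the left.
- bar_mid (a point): Middle of the chrome ratchet bar (18 mm wide, 16 mm high, 320 mm long along the caddy's y), 163 mm above the counter. A grey fixed end plate, 56 mm high, stands on the shelf beyond the jar; its jar side lies 145 mm from this point towards caddy -y.
- jaw (a joint): Position of the white sliding jaw along the bar (m): 0 closed, grows as it opens along the caddy's +y, 0.120 fully open against its end stop. About 2 N of friction. A spring ratchet (teeth every 10 mm) blocks opening while the release is up: after at most 10 mm of slack it locks, and only the release frees it. Closing, it clicks along.
- release (a joint): How far the red release pad is pressed down (m): 0 up, 0.008 at its bottom stop. Spring: 2.5 N to start it, 6 N at the bottom. The ratchet is free beyond about 0.0035 and engages again when the pad rises; 0.005 to 0.008 is surely free. Untouched, it may rest at up to 0.0035 on the tip of a tooth.
- pad_top (a point): Centre of the top face of the red release pad, 36 mm (caddy x) by 48 mm (along the bar), flat, level, 200 mm above the counter when up. It rides on the jaw and moves with it and with the press. Open on three sides (all parts of the jaw there end 14 mm or more below its top); on the opening (+y) side stands the thumb rest.
- rest_face (a point): On the thumb rest's flat upright face, which looks towards the jar (caddy -y): mid-width, 215 mm above the counter, 28 mm along +y from the pad's centre, 4 mm beyond the pad's edge. The rest is part of the white jaw, 40 mm wide; its top is 230 mm above the counter, 30 mm above the pad. Push against this face to open the jaw.
- jaw_plate (a point): Middle of the jar side of the white jaw plate, part of the jaw; plate 125 mm along caddy x, 6 mm thick, 52 mm high, its top 186 mm above the counter. It lies 64 mm towards caddy -y from the thumb rest's face.
- rest_back: Sloping white back of the thumb rest (its +y side), 40 mm wide, falling from the top of the rest to the carriage 28 mm farther on. Nobody grips the rest: leave its back alone. The body's origin is not on it: it lies on the upper shelf under the bar, 4 mm towards -y from the rest's face, and moves with the jaw.
- jar: Amber glass jar with a screw lid, 62 mm diameter, 65 mm high, about 180 g, standing loose on the upper shelf between the fixed end plate and the jaw. Origin at the centre of its underside.
- comb: Blue plastic comb 150 x 29 x 5 mm lying loose along the front strip of the upper shelf. Origin under its middle, long along its y.
- tweezers: Dark steel tweezers 95 x 14 x 5 mm lying loose along the front strip of the upper shelf. Origin under its middle, long along its y.
- trimmer: Grey trimmer 130 x 38 x 32 mm lying loose on the front of the lower shelf. Origin under its middle, long along its y.
Mind the look-alikes: they are no part of the job. Of the things like the jar, leave any that is turquoise; of the rest the larger one is meant.

How it is judged:
By the outcome, as a careful person would: the job done as asked, in the order asked, and still so for the second after the job is handed in, with the robot touching nothing.
It also fails if it takes over 37 s, if anything falls off the work surface, if the arm or the gripper's body presses on something with over 40 N, if the wrist force passes 120 N, or if a joint passes its speed limit or range.

### The arm

A 7-joint arm with a two-finger parallel gripper is mounted at the origin on the work surface. World frame = base frame: x ahead of the robot, y to its left, z up, the work surface at z = 0. Lengths are in m, angles in rad, forces in N, time in s.
With the tool pointing down it reaches from about 0.425 to 0.925 m from the base axis. Payload 6.8 kg.
Tool frame: the origin (TCP) lies at the centre of the arm's flange, where the gripper is bolted on; the fingertips stand 173 mm ahead of it and the grasp point (between the pads) lies 155 mm ahead of it; z points along the fingers, y is the line along which they close (so a half turn about z gives the same grasp; the last joint's range is limited). The gripper opens to 85 mm and grips with 20 to 120 N. Pads are 22 mm wide; open, the fingers measure 114 mm over their backs; the gripper's body (76 mm by 85 mm) begins 54 mm behind the grasp point. The pads swing forward as they close: fully open they stand 13 mm farther back than shut.
Start: joints at [-1.413, 0.477, 0.022, 1.555, -0.011, 1.109, -0.083], TCP at [0.177, 0.651, 0.405] pointing down, gripper open.
Joint ranges: [-2.96, 2.96], [-0.34, 2.1], [-1.41, 1.46], [0.24, 2.44], [-1.37, 4.51], [0.17, 1.92], [-2.96, 2.96]. Speed limits (rad/s): [2.39, 2.39, 3.14, 3.14, 3.14, 3.14, 3.14].

### API

Orientations are given as [roll, pitch, yaw] about the fixed x, y, z axes, in that order (R = Rz(yaw) Ry(pitch) Rx(roll)).
In Python, from station import robot gives the robot as it stands.
- The arm moves only by the tool drive_tool, never from a script. Its argument "plan" is a list that holds one entry, the list of rows, each a list of 5 numbers: the shift along the tool's x, y, z in mm, then the turn about the tool's z in rad, then the finger opening in mm, from 0 to 85.4. In form: [[[x, y, z, turn, gripper], ...]]. A call has 1 to 5 rows; each row shifts and turns the commanded pose from where the row before left it, along the tool's axes as they then stand; what a row does not reach is not made up. A row lasts 1/8 s, in which the tool goes at most 62.5 mm and 10.7 degrees, less where a joint would pass 70% of its speed; a pose out of reach is approached as far as the arm can. A call is refused whole if a number of a shift passes 62.5 or a number of a turn 0.188, either way. A call with a gripper value outside its range is refused whole. The fingers move at their own pace and stop on an object; the grip force is fixed at half the most. Time passes only in rows, so rows that do not move let the fingers close. It gives the time, the measured TCP pose, the force, the opening and the grip force at its end, in the units of the state.
- robot.sense(): the state, without advancing time (a new reading comes with each control period).
- robot.capture(name): name is "side" or "top"; returns a dict with "color" (480x640x3 uint8, red, green, blue), "mtx" (3x3 intrinsics, pixels), "k1" (the pictures are not rectified: a ray, as slopes to the right and down, at radius r is drawn at 1 + k1 r^2 times it, then the intrinsics apply), "rvec" (rotation vector, rad) and "tvec" (3), from world to camera coordinates, as OpenCV has them. Camera axes: x right, y down, z forward; pixel columns grow to the right and rows downward; lengths in m; the calibration is good to about 2 mm. A picture is of the moment at which its call begins. There is no depth.
- robot.hand_in(): hands the job in; it is judged then, once.
The state is a dict: "t": time; "joints": joint angles; "joint_velocities": joint speeds; "joint_torque": joint torques, N m; "tool_pos": TCP position; "tool_rot": TCP orientation; "force": force on the tool from outside, world axes, zero at the start; "ft_torque": the same for the moment, N m; "finger_gap": opening from 0.0 (shut) to 1.0 (fully open); "grip_force": force on a finger pad.
Only numpy, scipy, OpenCV 4.12 (cv2) and the standard library are available. Lean on these libraries where they do the work, as an engineer would, in place of code of your own. Each camera call takes 0.05 s, during which the arm holds its last target. There are 200 camera calls.

## Working session

There is one attempt and no reset: what is moved stays moved. The work goes in short steps, Python scripts to look and compute and a tool call to move; the robot and the scene stay as the last step left them, time stands still between calls to the robot, and variables do not carry over. Pictures are saved under pics/ and viewed, at most 10 in all, crops included, and the job is handed in when it is done.

Besides the shell and the picture viewer there is one more tool, called after "Emit:" as name([rows], argument=value, ...), one row to a line, values as JSON. drive_tool: Moves the arm, as the interface text tells. Its arguments: {"type":"object","properties":{"plan":{"type":"array"}},"required":["plan"]}

```bash
mkdir -p pics; cat > h.py <<'E'
import numpy as np, cv2
from station import robot
def cap(n,tag):
    c=robot.capture(n); cv2.imwrite(f'pics/{tag}.png',c['color'][:,:,::-1]); np.savez(f'pics/{tag}.npz',**c); return c
def ray(c,uv):
    K=np.array(c['mtx']);d=np.array([float(c['k1']),0,0,0,0])
    # model: slopes*(1+k1 r^2)
    p=cv2.undistortPoints(np.array([[uv]],float),K,d).ravel()
    R=cv2.Rodrigues(np.array(c['rvec'],float))[0];t=np.array(c['tvec'],float).ravel()
    o=-R.T@t; v=R.T@np.array([p[0],p[1],1]); return o,v
def onz(c,uv,z):
    o,v=ray(c,uv); return o+v*(z-o[2])/v[2]
def proj(c,P):
    return cv2.projectPoints(np.array(P,float).reshape(-1,3),np.array(c['rvec'],float),np.array(c['tvec'],float),np.array(c['mtx']),np.array([float(c['k1']),0,0,0,0]))[0].reshape(-1,2)
def tri(c1,u1,c2,u2):
    o1,v1=ray(c1,u1);o2,v2=ray(c2,u2)
    s=np.linalg.lstsq(np.c_[v1,-v2],o2-o1,rcond=None)[0]
    a=o1+v1*s[0];b=o2+v2*s[1]; return (a+b)/2,np.linalg.norm(a-b)
E
python3 - <<'E'
from h import *
for n in('side','top'):
    c=cap(n,n+'0'); R=cv2.Rodrigues(np.array(c['rvec'],float))[0]; print(n,-R.T@np.array(c['tvec']).ravel(),R[2])
s=robot.sense(); print(s['t'],s['tool_pos'],s['tool_rot'],s['finger_gap'])
E
```

```text
side [0.42957405 0.75815748 0.62228493] [ 0.09738374 -0.85732534 -0.50547963]
top [ 0.39742184 -0.04506021  0.81393461] [ 0.15198244  0.02673339 -0.98802159]
0.1 [0.1772304  0.65107772 0.40381779] [-3.13997164e+00  1.34986131e-04  2.87584057e+00] 0.9985809629945419
```

View pics/side0.png

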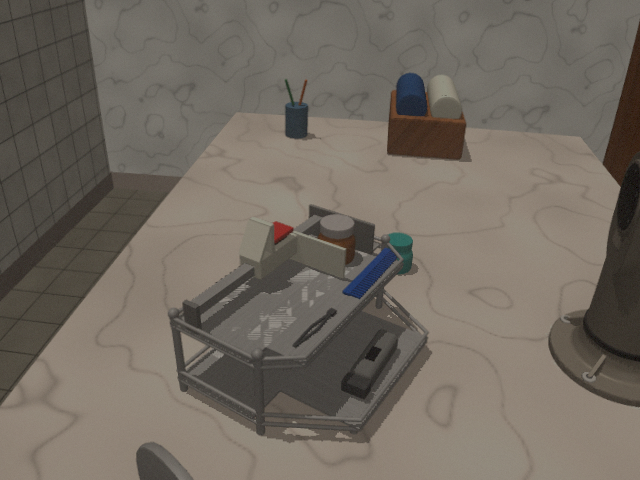

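View pics/top0.png

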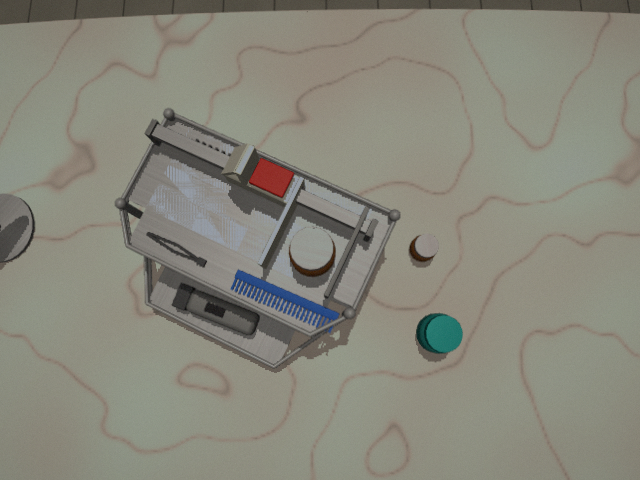

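Side view: white jaw with red pad at (280,232), jar at (338,240) in the caddy. Top view: pad (271,178), thumb rest (239,163), penned jar lid (312,250), small amber jar (424,248) and turquoise jar (440,333) outside the caddy. The meant jar is the large amber one at (312,250): it is bigger than the one at (424,248) and sits penned by the jaw.

```bash
python3 - <<'E'
from h import *
L=lambda n:dict(np.load(f'pics/{n}0.npz'))
t,s=L('top'),L('side')
cen={}
for n,c in(('top',t),('side',s)):
    h=cv2.cvtColor(c['color'],cv2.COLOR_RGB2HSV)
    m=(((h[...,0]<5)|(h[...,0]>174))&(h[...,1]>170)&(h[...,2]>90)).astype(np.uint8)
    k,l,st,ce=cv2.connectedComponentsWithStats(m); i=1+np.argmax(st[1:,4]); print(n,st[i],ce[i])
    cn=cv2.findContours((l==i).astype(np.uint8),0,1)[0][0]
    r=cv2.minAreaRect(cn); print(r, cv2.approxPolyDP(cn,3,True).reshape(-1,2).tolist()); cen[n]=r
    if n=='top':
        b=cv2.boxPoints(r); B=np.array([onz(c,p,.2) for p in b]); print('box',B.round(4).tolist()); print([np.linalg.norm(B[j]-B[j-1]).round(4) for j in range(4)]); print('cen',B.mean(0))
K=[(169,114),(395,215),(349,313),(121,203)]
W=np.array([onz(t,p,.147) for p in K]);print(W.round(4))
for a,b in((0,1),(3,2)): 
    d=W[a]-W[b];print('len',np.linalg.norm(d),'dir y deg',np.degrees(np.arctan2(d[1],d[0])))
print('d', np.linalg.norm(W[0]-W[3]))
ym=W[0]-W[1]; ym/=np.linalg.norm(ym)
print('jar',onz(t,(312,248),.195))
img=cv2.resize(t['color'][90:340,90:460],(740,500),interpolation=cv2.INTER_CUBIC)
cv2.imwrite('pics/crop1.png',img[:,:,::-1])
E
```

```text
top [ 249  158   45   39 1016] [271.01771654 177.0757874 ]
((270.98291015625, 176.95364379882812), (37.36602783203125, 27.58799934387207), 24.77513885498047) [[261, 158], [249, 181], [282, 196], [293, 173]]
box [[0.5711, 0.0484, 0.2], [0.6038, 0.0342, 0.2], [0.5826, -0.0091, 0.2], [0.5503, 0.0053, 0.2]]
[np.float64(0.0478), np.float64(0.0357), np.float64(0.0482), np.float64(0.0354)]
cen [0.57693532 0.01968566 0.2       ]
side [274 223  19  17 162] [280.40740741 229.7962963 ]
((283.3113098144531, 230.48056030273438), (16.093597412109375, 17.65305519104004), 86.42366790771484) [[275, 239], [292, 228], [274, 223]]
[[ 0.6874  0.1719  0.147 ]
 [ 0.5376 -0.1425  0.147 ]
 [ 0.4072 -0.0787  0.147 ]
 [ 0.5584  0.2339  0.147 ]]
len 0.34828712927647865 dir y deg 64.52521153184831
len 0.3472154959705066 dir y deg 64.19273497773878
d 0.14311839955178657
jar [ 0.48664686 -0.03164387  0.195     ]
```

View pics/crop1.png

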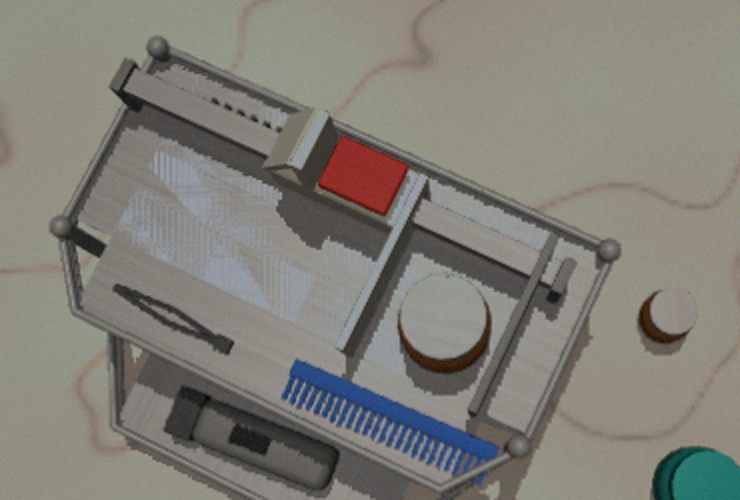

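Crop: the large amber jar at crop (445,315) stands penned between the jaw plate and end plate; the small one (668,315) and turquoise one are outside. Pad measures 48 x 36 mm at z = 0.2 as it must, and bar direction ≈ 64.4°.

```bash
cat > plan.py <<'E'
from h import *
th=np.radians(64.4); Y=np.array([np.cos(th),np.sin(th)]); X=np.array([np.sin(th),-np.cos(th)])
P0=np.array([.5769,.0197])
def rel():
    s=robot.sense(); p=np.array(s['tool_pos']); e=s['tool_rot']; d=p[:2]-P0
    print('t',round(s['t'],2),'rel pad0 x,y mm',(d@X*1e3).round(1),(d@Y*1e3).round(1),'z',(p[2]*1e3).round(1),'yaw',np.degrees(e[2]).round(2),'rp',np.degrees(e[:2]).round(2),'F caddy',np.dot(s['force'][:2],X).round(2),np.dot(s['force'][:2],Y).round(2),round(s['force'][2],2),'gap',round(s['finger_gap'],3))
    return s
E
python3 - <<'E'
from plan import *
s=rel(); t=dict(np.load('pics/top0.npz'))
print('mirror base',onz(t,(8,228),0.27),onz(t,(8,228),0.1))
p=np.array(s['tool_pos']);yaw=s['tool_rot'][2];goal=np.r_[P0+8e-3*Y,.5]
n=16;turn=(yaw-th)/10;print(turn)
for i in range(n):
    dz=.048 if i<2 else 0
    d=(goal-p)[:2]/ (n-2) if i>=2 else np.zeros(2)
    a=np.array([np.cos(yaw),np.sin(yaw)]);b=np.array([a[1],-a[0]])
    print((d@a*1e3).round(),(d@b*1e3).round(),-dz*1e3, round(turn,4) if i<10 else 0)
    if i<10:yaw-=turn
E
```

```text
t 0.1 rel pad0 x,y mm -633.2 396.7 z 403.8 yaw 164.77 rp [-1.7991e+02  1.0000e-02] F caddy 0.76 -0.47 0.55 gap 0.999
mirror base [0.50147392 0.3170484  0.27      ] [0.5339941  0.43022094 0.1       ]
0.17518485365753594
0.0 0.0 -48.0 0.1752
0.0 0.0 -48.0 0.1752
-49.0 -20.0 0.0 0.1752
-52.0 -11.0 0.0 0.1752
-53.0 -2.0 0.0 0.1752
-53.0 8.0 0.0 0.1752
-50.0 17.0 0.0 0.1752
-47.0 25.0 0.0 0.1752
-42.0 33.0 0.0 0.1752
-35.0 40.0 0.0 0.1752
-28.0 45.0 0.0 0
-28.0 45.0 0.0 0
-28.0 45.0 0.0 0
-28.0 45.0 0.0 0
-28.0 45.0 0.0 0
-28.0 45.0 0.0 0
```

Emit:
drive_tool([
  [[0,0,-48,0.175,0],[0,0,-48,0.175,0],[-49,-20,0,0.175,0],[-52,-11,0,0.175,0],[-53,-2,0,0.175,0]],
])

```text
t: 0.72
tool_pos: [0.2637, 0.5156, 0.5003]
tool_rot: [-3.141, 0.0, 1.995]
force: [1.0, 0.2, 0.1]
finger_gap: 0.0
grip_force: 0.0
```

Emit:
drive_tool([
  [[-53,8,0,0.175,0],[-50,17,0,0.175,0],[-47,25,0,0.175,0],[-42,33,0,0.175,0],[-35,40,0,0.175,0]],
])

```text
t: 1.35
tool_pos: [0.4088, 0.2923, 0.5005]
tool_rot: [-3.141, 0.0, 1.12]
force: [-0.4, 0.4, -0.3]
finger_gap: 0.006
grip_force: 0.0
```

Emit:
drive_tool([
  [[-28,45,0,0,0],[-28,45,0,0,0],[-28,45,0,0,0],[-28,45,0,0,0],[0,0,0,0,0]],
])

```text
t: 1.98
tool_pos: [0.5237, 0.111, 0.5007]
tool_rot: [3.14, 0.001, 1.118]
force: [0.7, -0.1, 0.2]
finger_gap: -0.001
grip_force: 0.0
```

```bash
python3 -c "
from plan import *
rel()"
```

```text
t 1.98 rel pad0 x,y mm -87.4 59.4 z 500.7 yaw 64.03 rp [1.7992e+02 8.0000e-02] F caddy 0.67 0.24 0.23 gap -0.001
```

Emit:
drive_tool([
  [[-26,44,0,-0.006,0],[-25,43,0,0,0],[0,0,45,0,0],[0,0,45,0,0],[0,0,0,0,0]],
])

```text
t: 2.6
tool_pos: [0.5778, 0.0336, 0.4075]
tool_rot: [-3.135, 0.004, 1.133]
force: [-1.1, -0.5, 1.0]
finger_gap: -0.001
grip_force: 0.0
```

```bash
python3 - <<'E'
from plan import *
rel()
a=cap('top','top1');b=cap('side','side1')
im=np.hstack([cv2.resize(a['color'][100:280,170:370],(400,360)),cv2.resize(b['color'][130:310,200:400],(400,360))])
cv2.imwrite('pics/crop2.png',im[:,:,::-1])
E
```

```text
t 2.6 rel pad0 x,y mm -5.2 12.9 z 407.5 yaw 64.92 rp [-179.64    0.24] F caddy -0.79 -0.92 0.98 gap -0.001
```

View pics/crop2.png

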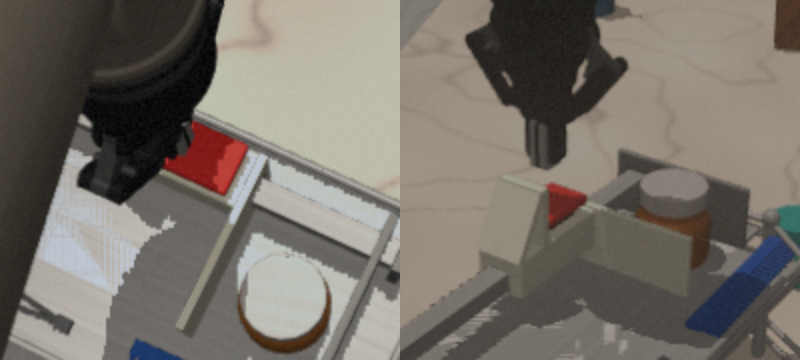

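Left (top) the hand covers part of the pad; right (side) the closed fingertips at crop (545,165) hang above the pad (565,205), jar side of the rest. Settle, then check the tip height by projection.

Emit:
drive_tool([
  [[0,0,0,0,0],[0,0,0,0,0]],
])

```text
t: 2.95
tool_pos: [0.5797, 0.0323, 0.4123]
tool_rot: [3.14, -0.002, 1.132]
force: [0.4, -0.3, -0.7]
finger_gap: 0.002
grip_force: 0.0
```

```bash
python3 - <<'E'
from plan import *
s=rel(); p=np.array(s['tool_pos'])
b=dict(np.load('pics/side1.npz'))
for L in(.173,.186): print(L,proj(b,p-[0,0,L]))
E
```

```text
t 2.95 rel pad0 x,y mm -3.0 12.6 z 412.3 yaw 64.87 rp [ 1.7989e+02 -1.1000e-01] F caddy 0.45 -0.12 -0.7 gap 0.002
0.173 [[271.80569222 210.29860003]]
0.186 [[271.93287935 218.12174848]]
```

Emit:
drive_tool([
  [[-6,3,0,0.008,0],[0,0,15,0,0],[0,0,15,0,0],[0,0,0,0,0],[0,0,0,0,0]],
])

```text
t: 3.58
tool_pos: [0.5795, 0.0255, 0.3805]
tool_rot: [-3.141, 0.0, 1.124]
force: [0.1, -0.2, 0.1]
finger_gap: 0.002
grip_force: 0.0
```

```bash
python3 -c "
from plan import *
rel()"
```

```text
t 3.58 rel pad0 x,y mm -0.2 6.4 z 380.5 yaw 64.39 rp [-1.7998e+02  3.0000e-02] F caddy 0.17 -0.1 0.14 gap 0.002
```

Tip at ~0.2075; press: 7.5 mm to contact, then about 6.5 mm more.

Emit:
drive_tool([
  [[0,0,5,0,0],[0,0,3,0,0],[0,0,2,0,0],[0,0,0,0,0]],
])

```text
t: 4.08
tool_pos: [0.5795, 0.0256, 0.3709]
tool_rot: [3.141, -0.0, 1.124]
force: [-0.0, -0.2, 3.5]
finger_gap: -0.002
grip_force: 1.7
```

Emit:
drive_tool([
  [[0,0,2,0,0],[0,0,1,0,0],[0,0,0,0,0],[0,0,0,0,0]],
])

```text
t: 4.58
tool_pos: [0.5795, 0.0255, 0.3679]
tool_rot: [3.141, -0.0, 1.124]
force: [-0.5, 0.6, 4.3]
finger_gap: -0.001
grip_force: 2.4
```

Emit:
drive_tool([
  [[0,0,1.5,0,0],[0,0,0,0,0],[2,0,0,0,0],[2,0,0,0,0],[0,0,0,0,0]],
])

```text
t: 5.2
tool_pos: [0.5811, 0.0287, 0.3663]
tool_rot: [3.142, 0.001, 1.123]
force: [-2.0, -0.2, 5.1]
finger_gap: 0.001
grip_force: 2.8
```

```bash
python3 -c "
from plan import *
rel()"
```

```text
t 5.2 rel pad0 x,y mm -0.1 9.9 z 366.3 yaw 64.37 rp [1.8e+02 4.0e-02] F caddy -1.71 -1.04 5.11 gap 0.001
```

Emit:
drive_tool([
  [[2,0,0,0,0],[2,0,0,0,0],[2,0,0,0,0],[2,0,0,0,0],[2,0,0,0,0]],
])

```text
t: 5.82
tool_pos: [0.5853, 0.0374, 0.3663]
tool_rot: [-3.141, 0.001, 1.123]
force: [-1.4, -1.6, 4.8]
finger_gap: 0.002
grip_force: 2.8
```

```bash
python3 -c "
from plan import *
rel()"
```

```text
t 5.83 rel pad0 x,y mm -0.1 19.6 z 366.3 yaw 64.35 rp [-1.7999e+02  6.0000e-02] F caddy -0.54 -2.01 4.82 gap 0.002
```

Emit:
drive_tool([
  [[2.5,0,0,0,0],[2.5,0,0,0,0],[2.5,0,0,0,0],[2.5,0,0,0,0],[2.5,0,0,0,0]],
])

```text
t: 6.45
tool_pos: [0.5907, 0.0487, 0.3662]
tool_rot: [-3.141, 0.001, 1.123]
force: [-2.7, -2.2, 4.5]
finger_gap: -0.002
grip_force: 2.8
```

```bash
python3 -c "
from plan import *
rel()"
```

```text
t 6.45 rel pad0 x,y mm -0.1 32.1 z 366.2 yaw 64.35 rp [-1.7999e+02  6.0000e-02] F caddy -1.49 -3.19 4.48 gap -0.002
```

Emit:
drive_tool([
  [[4,0,0.7,0,0],[5,0,0,0,0],[5,0,0,0,0],[5,0,0,0,0],[5,0,0,0,0]],
])

```text
t: 7.08
tool_pos: [0.6011, 0.0704, 0.3656]
tool_rot: [-3.141, 0.001, 1.123]
force: [-1.8, -1.7, 5.2]
finger_gap: 0.0
grip_force: 3.0
```

Emit:
drive_tool([
  [[5,0,0,0,0],[5,0,0,0,0],[5,0,0,0,0],[5,0,0,0,0],[5,0,0,0,0]],
])

```text
t: 7.7
tool_pos: [0.6119, 0.093, 0.3656]
tool_rot: [-3.141, 0.001, 1.123]
force: [-1.9, -2.2, 5.8]
finger_gap: 0.001
grip_force: 3.0
```

Emit:
drive_tool([
  [[5,0,0,0,0],[5,0,0,0,0],[5,0,0,0,0],[5,0,0,0,0],[5,0,0,0,0]],
])

```text
t: 8.32
tool_pos: [0.6228, 0.1156, 0.3656]
tool_rot: [-3.141, 0.001, 1.123]
force: [-2.3, -1.6, 6.4]
finger_gap: 0.002
grip_force: 3.0
```

Emit:
drive_tool([
  [[4,0,0,0,0],[4,0,0,0,0],[4,0,0,0,0],[4,0,0,0,0],[2,0,0,0,0]],
])

```text
t: 8.95
tool_pos: [0.6307, 0.1309, 0.3656]
tool_rot: [3.141, 0.002, 1.123]
force: [-1.4, -3.7, 5.8]
finger_gap: 0.004
grip_force: 2.9
```

```bash
python3 -c "
from plan import *
rel()"
```

```text
t 8.95 rel pad0 x,y mm 0.4 123.6 z 365.6 yaw 64.32 rp [1.7996e+02 1.2000e-01] F caddy 0.4 -3.96 5.77 gap 0.004
```

Emit:
drive_tool([
  [[2,0,0,0,0],[2,0,0,0,0],[2,0,0,0,0],[2,0,0,0,0]],
])

```text
t: 9.45
tool_pos: [0.633, 0.1346, 0.3656]
tool_rot: [-3.14, 0.008, 1.12]
force: [-11.4, -14.3, 13.6]
finger_gap: 0.002
grip_force: 10.7
```

```bash
python3 -c "
from plan import *
rel()"
```

```text
t 9.45 rel pad0 x,y mm 0.9 127.9 z 365.6 yaw 64.14 rp [-179.89    0.46] F caddy -4.1 -17.88 13.6 gap 0.002
```

```bash
python3 - <<'E'
from plan import *
a=cap('top','top2');b=cap('side','side2')
im=np.hstack([cv2.resize(a['color'][80:280,110:310],(400,400)),cv2.resize(b['color'][160:360,160:360],(400,400))])
cv2.imwrite('pics/crop3.png',im[:,:,::-1]); rel()
E
```

```text
t 9.55 rel pad0 x,y mm 1.0 127.8 z 365.6 yaw 64.13 rp [-179.89    0.45] F caddy -3.51 -14.68 11.89 gap 0.0
```

View pics/crop3.png

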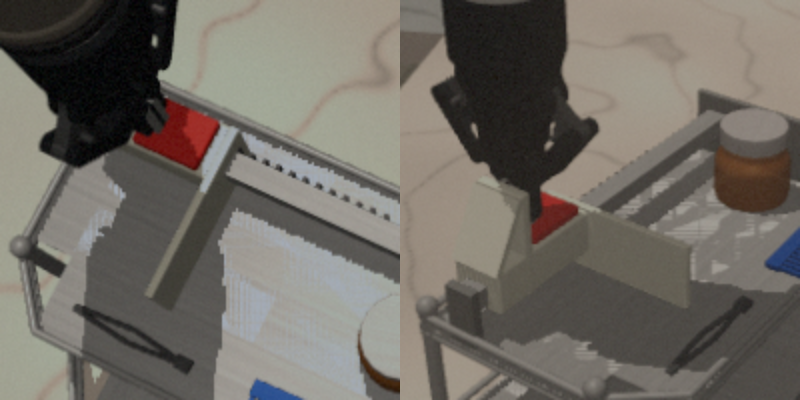

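Jaw stands at the bar's end block in both views; the pad is down under the fingertips, jar, comb and tweezers in place. Check the jaw's displacement from the red pad's jar-side corners.

```bash
python3 - <<'E'
from plan import *
for n,z in(('top0',.2),('top2',.193)):
    c=dict(np.load(f'pics/{n}.npz'));h=cv2.cvtColor(c['color'],cv2.COLOR_RGB2HSV)
    m=(((h[...,0]<5)|(h[...,0]>174))&(h[...,1]>150)&(h[...,2]>50)).astype(np.uint8)
    k,l,st,ce=cv2.connectedComponentsWithStats(m); i=1+np.argmax(st[1:,4])
    v,u=np.where(l==i); W=np.array([onz(c,p,z) for p in zip(u,v)])[:,:2]-P0
    y=W@Y;x=W@X; print(n,'jar-side edge y mm',1e3*np.percentile(y,1.5),'x range',1e3*np.percentile(x,[1,99]))
E
```

```text
top0 jar-side edge y mm -23.082493626042467 x range [-17.80317116  17.22613676]
top2 jar-side edge y mm 83.76647573696407 x range [-18.05965717  16.67531203]
```

Emit:
drive_tool([
  [[2,0,0.3,0,0],[0,0,0,0,0]],
])

```text
t: 9.8
tool_pos: [0.6333, 0.1348, 0.3655]
tool_rot: [-3.139, 0.01, 1.118]
force: [-14.2, -15.1, 16.8]
finger_gap: -0.001
grip_force: 12.0
```

```bash
python3 -c "
from plan import *
rel()"
```

```text
t 9.8 rel pad0 x,y mm 1.2 128.2 z 365.5 yaw 64.05 rp [-179.83    0.57] F caddy -6.28 -19.7 16.78 gap -0.001
```

Firm stop. Ease the push slightly, lift straight up off the pad (so friction can't drag the jaw back), then back off and rise.

Emit:
drive_tool([
  [[-3,0,0,0,0],[0,0,-4,0,0],[0,0,-6,0,0],[0,0,-6,0,0],[0,0,0,0,0]],
])

```text
t: 10.42
tool_pos: [0.6323, 0.1349, 0.3794]
tool_rot: [-3.139, 0.008, 1.12]
force: [-5.1, -8.1, 0.7]
finger_gap: -0.003
grip_force: 5.0
```

Emit:
drive_tool([
  [[-8,0,0,0,0],[-6,0,0,0,0],[0,0,-30,0,0],[0,0,-50,0,0],[0,0,-50,0,0]],
])

```text
t: 11.05
tool_pos: [0.6274, 0.1262, 0.5125]
tool_rot: [-3.141, -0.0, 1.124]
force: [-0.3, -0.5, -0.3]
finger_gap: 0.002
grip_force: 0.0
```

Emit:
drive_tool([
  [[0,-60,0,0,0],[0,-60,0,0,0],[0,-60,0,0,0],[0,0,0,0,0],[0,0,0,0,0]],
])

```text
t: 11.68
tool_pos: [0.4654, 0.2037, 0.5116]
tool_rot: [3.141, -0.001, 1.124]
force: [-0.7, -0.1, -0.1]
finger_gap: -0.0
grip_force: 0.0
```

```bash
python3 - <<'E'
from plan import *
rel()
a=cap('top','top3');b=cap('side','side3')
im=np.hstack([cv2.resize(a['color'][80:380,90:390],(400,400)),cv2.resize(b['color'][160:360,160:360],(400,400))])
cv2.imwrite('pics/crop4.png',im[:,:,::-1])
E
```

```text
t 11.68 rel pad0 x,y mm -180.0 117.8 z 511.6 yaw 64.42 rp [ 1.7997e+02 -7.0000e-02] F caddy -0.64 -0.37 -0.14 gap -0.0
```

View pics/crop4.png

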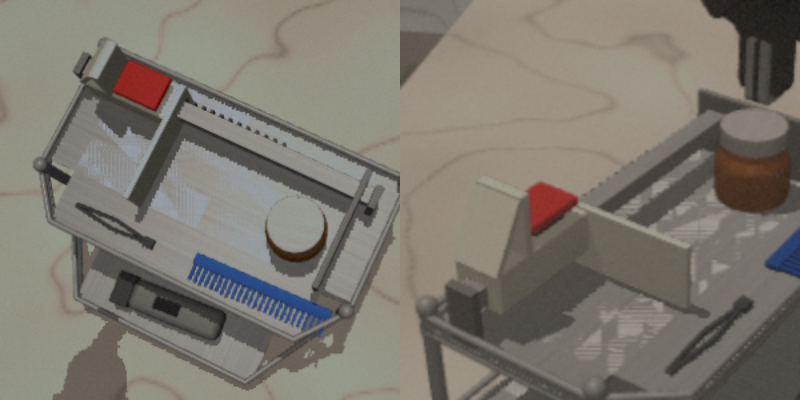

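The jaw is at the end block, unchanged from before lifting; pad up at (140,84), jar, comb, tweezers, trimmer in place, and the hand is clear. Final check of displacement and jar, then hand in.

```bash
python3 - <<'E'
from plan import *
c=dict(np.load('pics/top3.npz'));h=cv2.cvtColor(c['color'],cv2.COLOR_RGB2HSV)
m=(((h[...,0]<5)|(h[...,0]>174))&(h[...,1]>150)&(h[...,2]>50)).astype(np.uint8)
k,l,st,ce=cv2.connectedComponentsWithStats(m); i=1+np.argmax(st[1:,4])
r=cv2.minAreaRect(cv2.findContours((l==i).astype(np.uint8),0,1)[0][0]); B=np.array([onz(c,p,.2) for p in cv2.boxPoints(r)])
d=(B.mean(0)[:2]-P0); y=1e3*d@Y; print('moved',y,1e3*d@X,[np.linalg.norm(B[j]-B[j-1]).round(4) for j in range(2)])
if y>104: print(robot.hand_in())
E
```

```text
moved 107.8778203808948 -0.49425866220101966 [np.float64(0.0487), np.float64(0.0367)]
the job is handed in; nothing more can be done
None
```

The white jaw is open against its end stop: it moved about 108 mm, then would not go further under about 20 N with the pad still down. The 12 mm short of the full 120 mm I put down to the jaw starting slightly open, which I did not measure. The hand is clear, the red pad is up again, the jar, comb, tweezers and trimmer look undisturbed in the last pictures, and the job is handed in.

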